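# Stack the steriliser cassette

### The job

Stack up the steriliser cassette on its grey base plate, in this order: set the bur block in the middle of the base, put the blue frame round it, lay the yellow tray on the frame as its roof, and last stand the open tin in the middle of the tray. Everything must sit flat and upright, centred and in line with the base. Let go of each part before fetching the next, and leave the bottles and the tape roll where they are.

Things in the scene. Friction and masses are not known exactly. Their poses are not given: they have to be found in the camera images.
- base_top (a point): Cassette base: grey flat perforated plate, fixed, 90 x 130 x 10 mm, edges rounded. This point is the centre of its flat top face, 10 mm above the worktop; x along its short side, y along its long side.
- block_c (a point): Bur block: silvery white block 34 (x) x 62 (y) x 18 mm high, with burs standing in it up to 46 mm above its underside, about 110 g. Grasp the block itself across its 34 mm width, low down beside the burs. This point is the centre of the solid block, 9 mm above its underside.
- frame_c (a point): Frame: blue rectangular wall frame, open at top and bottom, outside 66 (x) x 112 (y) x 48 mm high, inside 54 x 96 mm; 6 mm walls on the long sides, 8 mm at the ends; about 150 g. Grasp it from above across its 66 mm width. This point is its centre, 24 mm above its lower edge. Standing on the base round the block, it overtops the burs by 2 mm.
- tray_c (a point): Tray: yellow, 66 (x) x 112 (y) x 12 mm high, flat underside, floor 4 mm thick; the two long sides have lips 3 mm thick that rise to 12 mm above the underside, the two ends only a low lip to 6 mm; inside 60 mm wide between the long lips; about 80 g. Grasp it across its 66 mm width. This point is its centre, 6 mm above its underside. It covers the frame, long side over long side.
- tin_c (a point): Tin: round open shallow tinplate box, 48 mm across, 12 mm high, 22 g. Grasp it across its outside. This point is its centre, 6 mm above its underside. In the tray there is room for fingers only towards the tray's ends (along the tray's y), not between tin and long lips (6 mm).
- red_bottle: Bystander: small red bottle with black cap, 30 mm across, 67 mm high. Origin: centre of its underside.
- tape_roll: Bystander: tan roll of tape lying flat, 96 mm across, 25 mm high. Origin: centre of its underside.
- brown_bottle: Bystander: brown bottle with white cap, 34 mm across, 77 mm high. Origin: centre of its underside.
Mind the look-alikes: they are no part of the job. Leave any green or purple look-alike of the part that bears block_c alone.

How it is judged (in metres and radians):
On the way, in this order (a step that is already met when the one before it is completed fails the run):
1. the bur block stands on the base, in the middle, let go (horizontal distance between block_c and base_top below 0.01 m and z of block_c in the frame of base_top between 0.006 and 0.012 m and angle between block_c's own z axis and vertical below 0.08 rad and angle between the y axis of block_c and the y axis of base_top, either way round below 0.2 rad and linear speed of bur_block below 0.02 m/s and angular speed of bur_block below 0.2 rad/s and contact force between bur_block and the fingers below 0.05 N), for 0.2 s.
2. the frame stands on the base round the block, let go (horizontal distance between each of block_c, frame_c and base_top below 0.01 m and z of block_c in the frame of base_top between 0.006 and 0.012 m and angle between each of block_c, frame_c's own z axis and vertical below 0.08 rad and angle between the y axis of each of block_c, frame_c and the y axis of base_top, either way round below 0.2 rad and z of frame_c in the frame of base_top between 0.021 and 0.027 m and linear speed of frame below 0.02 m/s and angular speed of frame below 0.2 rad/s and contact force between frame and the fingers below 0.05 N), for 0.2 s.
3. the tray lies on the frame, let go (horizontal distance between frame_c and base_top below 0.01 m and z of frame_c in the frame of base_top between 0.021 and 0.027 m and angle between each of frame_c, tray_c's own z axis and vertical below 0.08 rad and angle between the y axis of frame_c and the y axis of base_top, either way round below 0.2 rad and horizontal distance between tray_c and frame_c below 0.01 m and z of tray_c in the frame of frame_c between 0.027 and 0.033 m and angle between the y axis of tray_c and the y axis of frame_c, either way round below 0.2 rad and linear speed of tray below 0.02 m/s and angular speed of tray below 0.2 rad/s and contact force between tray and the fingers below 0.05 N), for 0.2 s.
4. the tin stands in the tray, let go (horizontal distance between tray_c and frame_c below 0.01 m and z of tray_c in the frame of frame_c between 0.027 and 0.033 m and angle between each of tray_c, tin_c's own z axis and vertical below 0.08 rad and angle between the y axis of tray_c and the y axis of frame_c, either way round below 0.2 rad and horizontal distance between tin_c and tray_c below 0.012 m and z of tin_c in the frame of tray_c between 0.0015 and 0.0065 m and linear speed of bur_tin below 0.02 m/s and angular speed of bur_tin below 0.2 rad/s and contact force between bur_tin and the fingers below 0.05 N), for 0.2 s.
At the end, for the whole second after the job is handed in: Block and frame on the base within 10 mm of its centre, tray on the frame within 10 mm of its, tin on the tray floor within 12 mm of its middle; heights within 3 mm (tin 2.5), upright within 0.08 rad, block, frame, tray in line with their support within 0.2 rad, all released and at rest (all of step 2 and all of step 4 and linear speed of each of bur_block, tray below 0.02 m/s and angular speed of each of bur_block, tray below 0.2 rad/s and contact force between each of bur_block, tray and the fingers below 0.05 N); the robot touches nothing.
It fails at once if a bottle or the tape roll is moved by more than 30 mm (distance of any of red_bottle, tape_roll, brown_bottle from where it was at the start of the episode above 0.03 m).
It also fails if it takes over 102 s, if anything falls off the work surface, if the arm or the gripper's body presses on something with over 40 N, if the wrist force passes 120 N, or if a joint passes its speed limit or range.

### The arm

A 6-joint arm with a two-finger parallel gripper is mounted at the origin on a cart in front of the work surface, level with it; the furniture and walls round the work are solid. World frame = base frame: x ahead of the robot, y to its left, z up, the work surface at z = 0. Lengths are in mm, angles in rad, forces in N, time in s.
With the tool pointing down it reaches from about 350 to 975 mm from the base axis. Payload 7.1 kg.
Tool frame: the origin (TCP) lies at the very end of the fingers, on their centre line; the grasp point (between the pads) lies 19 mm behind it; z points along the fingers, y is the line along which they close (so a half turn about z gives the same grasp; the last joint's range is limited). The gripper opens to 88 mm and grips with 3 to 60 N. Pads are 20 mm wide; open, the fingers measure 115 mm over their backs; the gripper's body (75 mm by 178 mm) begins 61 mm behind the grasp point.
Start: joints at [1.242, 0.423, 1.63, -0, 1.089, -0.019], TCP at [190.511, 595.24, 222.675] pointing down, gripper open.
Joint ranges: [-3, 3], [-0.9, 2.11], [0.09, 2.58], [-1.31, 4.45], [0.11, 2.69], [-2.54, 2.54]. Speed limits (rad/s): [2.39, 2.39, 3.01, 3.14, 3.14, 3.14].

### API

Orientations are given as a rotation vector (axis times angle).
In Python, from workcell import get_obs, get_image, job, models gives the robot as it stands.
- The arm moves only by the tool jog_arm, never from a script. Its argument "increments" is one flat list of numbers, 7 for each row, row after row: the turn, a rotation vector about the tool's x, y, z in degrees, then the shift along the tool's x, y, z in mm, then the opening in per cent of the stroke, from 0 (shut) to 100 (fully open). A call has 1 to 12 rows; each row shifts and turns the commanded pose from where the row before left it, along the tool's axes as they then stand; what a row does not reach is not made up. A row lasts 1/8 s, in which the tool goes at most 62.5 mm and 10.7 degrees, less where a joint would pass 70% of its speed; a pose out of reach is approached as far as the arm can. A call is refused whole if a number of a shift passes 62.5 or a number of a turn 10.7, either way. A call with a gripper value outside its range is refused whole. The fingers move at their own pace and stop on an object; the grip force is fixed at half the most. Time passes only in rows, so rows that do not move let the fingers close. It gives the time, the measured TCP pose, the force, the opening and the grip force at its end, in the units of the state.
- get_obs(): the state, without advancing time (a new reading comes with each control period).
- get_image(name): name is "scene" or "top" or "wrist"; returns a dict with "pixels" (480x640x3 uint8, blue, green, red), "depth" (480x640 float32, mm along the optical axis (not along the pixel's ray), 0 where there is no reading), "fx", "fy", "cx", "cy" (pixels), "cam_to_world" (4x4, takes a point from camera to world coordinates); the wrist camera has in their place "tool_from_camera" (4x4, takes a point from camera to tool coordinates, whose origin is the TCP and whose axes are the flange's). Camera axes: x right, y up, looking along -z (the intrinsics and any distortion apply to the point x, -y, -z); pixel columns grow to the right and rows downward; lengths in mm; the calibration is good to about 2 mm. The wrist camera is an equidistant fisheye: a pixel r from the principal point sees the ray r / f radians off the axis. A picture is of the moment at which its call begins: read the wrist's pose just before it.
- job.close_job(): hands the job in; it is judged then, once.
Trained networks look in the newest picture that a camera, given by its name, has taken for a name from the list of things; names that differ only in an ending like _2 or _b are one class to them, and where a whole thing is asked for, a point or a joint stands for the part that bears it (a point fixed in the world has none). Each returns a list of dicts, best first, with "p" (0 to 1); they miss things now and then, are a little off and sometimes report something else, mostly with a low value. They report only what shows in the picture. A call takes as long as a camera call. They do not tell look-alikes from the thing itself.
- models.look_for(target, camera): "centre" ([x, y, z] in mm, in world coordinates, good to about 4 mm: the middle of the surface that is visible of it).
- models.regions_of(target, camera): "region" (480x640 bool, what is visible of it).
The state is a dict: "t": time; "qpos": joint angles; "qvel": joint speeds; "joint_torque": joint torques, N m; "ee_pos": TCP position; "orientation": TCP orientation; "ft_force": force on the tool from outside, world axes, zero at the start; "moment": the same for the moment, N m; "width": finger opening in mm; "grasp_force": force on a finger pad.
Only numpy, scipy, OpenCV 4.12 (cv2) and the standard library are available. Lean on these libraries where they do the work, as an engineer would, in place of code of your own. Each camera call takes 0.05 s, during which the arm holds its last target. There are 200 camera calls.

## Working session

There is one attempt and no reset: what is moved stays moved. The work goes in short steps, Python scripts to look and compute and a tool call to move; the robot and the scene stay as the last step left them, time stands still between calls to the robot, and variables do not carry over. Pictures are saved under pics/ and viewed, at most 14 in all, crops included, and the job is handed in when it is done.

Besides the shell and the picture viewer there is one more tool, called by a JSON object that holds its "method" and its "body", one argument or row to a line. jog_arm: Moves the arm, as the interface text tells. Its arguments: {"type":"object","properties":{"increments":{"type":"array"}},"required":["increments"]}

```bash
ls; mkdir -p pics
cat > h.py <<'E'
import numpy as np, cv2
from workcell import get_obs, get_image, job, models
from scipy.spatial.transform import Rotation as R
def world(im, mask=None):
    d=im["depth"]; v,u=np.nonzero((d>0) if mask is None else (mask&(d>0)))
    z=d[v,u]; p=np.stack([(u-im["cx"])/im["fx"]*z, -(v-im["cy"])/im["fy"]*z, -z, np.ones_like(z)])
    return (np.array(im["cam_to_world"])@p)[:3].T, u, v
E
python3 - <<'E'
from h import *
o=get_obs(); print({k:np.round(v,3) for k,v in o.items()})
for c in ["scene","top"]:
    im=get_image(c); cv2.imwrite(f"pics/{c}0.png",im["pixels"]); print(c,np.round(im["cam_to_world"],3).tolist(),im["fx"],im["cx"],im["cy"])
    for t in ["base_top","block_c","frame_c","tray_c","tin_c","red_bottle","tape_roll","brown_bottle"]:
        try: print(t,[(np.round(r["centre"]).tolist(),round(r["p"],2)) for r in models.look_for(t,c)])
        except Exception as e: print(t,e)
E
```

```text
pics
{'t': np.float64(0.0), 'qpos': array([ 1.242,  0.424,  1.631,  0.   ,  1.089, -0.019]), 'qvel': array([ 0.002, -0.001, -0.   , -0.   ,  0.002, -0.   ]), 'joint_torque': array([ 1.0000e-03, -5.4461e+01, -2.7368e+01,  6.4000e-02,  2.3000e-02,
       -0.0000e+00]), 'ee_pos': array([190.328, 594.748, 221.905]), 'orientation': array([-4.850e-01, -3.104e+00,  2.000e-03]), 'ft_force': array([ 0.616, -0.596,  0.302]), 'moment': array([0.027, 0.027, 0.024]), 'grasp_force': np.float64(0.0), 'width': np.float64(88.245)}
scene [[0.88, 0.18, -0.439, 121.127], [-0.475, 0.351, -0.807, -711.372], [0.009, 0.919, 0.395, 460.434], [0.0, 0.0, 0.0, 1.0]] 445.62003680032774 325.0143232193214 234.35519305269668
base_top [([428.0, 55.0, 12.0], 0.59)]
block_c [([540.0, -168.0, 17.0], 0.77), ([408.0, 378.0, 25.0], 0.7), ([647.0, -133.0, 21.0], 0.55)]
frame_c [([438.0, 198.0, 24.0], 0.56)]
tray_c [([607.0, 134.0, 2.0], 0.61)]
tin_c [([432.0, -107.0, 3.0], 0.85), ([610.0, 259.0, 36.0], 0.2)]
red_bottle [([608.0, 260.0, 31.0], 0.59)]
tape_roll [([560.0, 386.0, 25.0], 0.64)]
brown_bottle [([718.0, -82.0, 39.0], 0.75), ([601.0, 133.0, 1.0], 0.48)]
top [[0.039, 0.975, -0.218, 332.976], [-0.999, 0.039, -0.004, 112.034], [0.005, 0.218, 0.976, 1169.481], [0.0, 0.0, 0.0, 1.0]] 570.2729032744797 316.100976630341 231.22316394411857
base_top [([432.0, 69.0, 13.0], 0.8), ([429.0, -111.0, 0.0], 0.41)]
block_c [([643.0, -124.0, 16.0], 0.97), ([611.0, -23.0, 17.0], 0.88), ([543.0, -159.0, 18.0], 0.8), ([412.0, 389.0, 20.0], 0.73), ([606.0, 140.0, 6.0], 0.52)]
frame_c [([443.0, 230.0, 46.0], 0.86), ([610.0, 142.0, 4.0], 0.29)]
tray_c [([607.0, 145.0, 5.0], 0.61)]
tin_c [([429.0, -112.0, 1.0], 0.56)]
red_bottle [([604.0, 265.0, 48.0], 0.49)]
tape_roll [([554.0, 409.0, 30.0], 0.91)]
brown_bottle [([714.0, -70.0, 58.0], 0.83), ([444.0, 230.0, 47.0], 0.67)]
```

View pics/scene0.png

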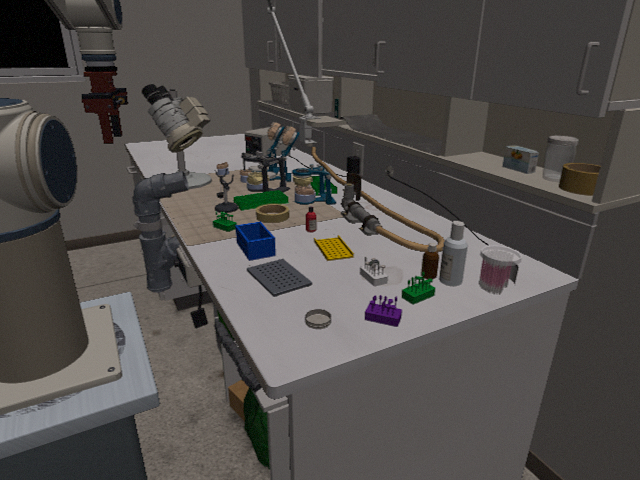

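View pics/top0.png

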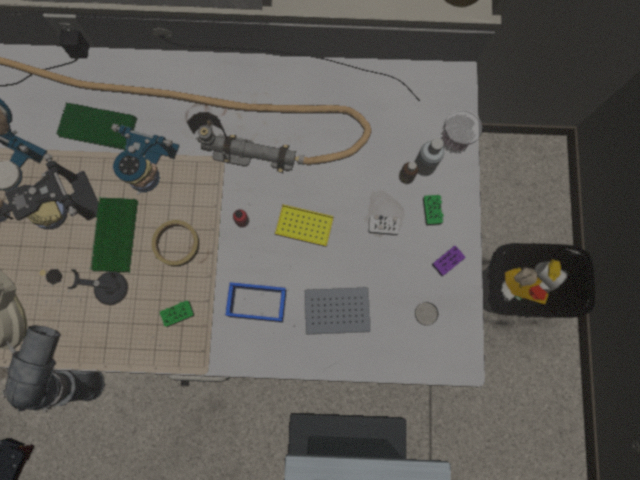

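Top view: the bur-block candidates are silver-white (385,222), green (433,210), green (177,313) and purple (448,261). Only (385,222), scene (375,272), fits "silvery white". The base is at (337,310), frame (257,302), tray (305,225), tin (427,313). I'll confirm the block in a crop and measure the poses.

```bash
cat >> h.py <<'E'
def rect(P):
    (c,s,a)=cv2.minAreaRect(P[:,:2].astype(np.float32))
    a=a+90 if s[0]>s[1] else a   # direction of the SHORT side = a ; long = a+90
    a=(a+90)%180-90
    return np.round(c,1),np.round(sorted(s),1),round(a,1)
E
python3 - <<'E'
from h import *
top=get_image("top"); sc=get_image("scene")
a=cv2.resize(top["pixels"][180:260,340:440],(400,320),interpolation=3); b=cv2.resize(sc["pixels"][240:320,340:440],(400,320),interpolation=3)
cv2.imwrite("pics/crop1.png",np.hstack([a,b]))
for cam,im in (("top",top),("scene",sc)):
  W,u,v=world(im)
  zt=W[(abs(W[:,0]-520)<60)&(abs(W[:,1]-0)<40),2]; print(cam,"table z",np.median(zt))
  for t,box in [("base_top",(432,69)),("block_c",(611,-23)),("frame_c",(443,230)),("tray_c",(607,145)),("tin_c",(429,-112))]:
    S=(np.hypot(W[:,0]-box[0],W[:,1]-box[1])<90)
    for r in models.regions_of(t,cam):
        P,_,_=world(im,r["region"])
        if len(P)<20 or np.hypot(*(np.median(P,0)[:2]-box))>50: continue
        P=P[(P[:,2]>-8)]
        zs=np.percentile(P[:,2],[5,50,95]).round(1)
        Q=P[np.hypot(*(P[:,:2]-np.median(P[:,:2],0)).T)<80]
        print(cam,t,round(r["p"],2),len(Q),rect(Q),zs)
E
```

```text
top table z -0.26438029933024154
top base_top 0.78 2832 (array([430.8,  67.2]), array([ 91.4, 129.7]), 4.6) [ 5.9  9.7 13.3]
top block_c 0.9 571 (array([611.9, -23.7]), array([42. , 63.8]), -2.1) [ 1.9 17.6 39.2]
top frame_c 0.74 921 (array([441.2, 232.8]), array([ 74.7, 119.6]), -2.9) [ 0.9 45.6 50.4]
top tray_c 0.8 1614 (array([604. , 140.6]), array([ 66.3, 111.8]), -11.7) [-0.1  3.9 10.8]
top tin_c 0.84 461 (array([ 431.2, -115. ]), array([46.5, 49.2]), 7.8) [-2.4  1.5 11.3]
scene table z -0.686689629314742
scene base_top 0.68 1384 (array([437.3,  64.8]), array([100.4, 131. ]), 4.8) [ 4.5  9.1 10.5]
scene block_c 0.9 487 (array([619.1, -11.6]), array([52.5, 99.4]), -26.3) [ 1.  16.7 37.2]
scene frame_c 0.85 957 (array([440.1, 222.7]), array([ 67. , 108.6]), -3.0) [ 2.4 28.5 47.2]
scene tray_c 0.9 596 (array([607.4, 141. ]), array([ 66.7, 116.3]), -12.2) [ 1.6  3.5 10.6]
scene tin_c 0.55 448 (array([ 440.8, -104.9]), array([46.1, 72.7]), -35.1) [-0.6  3.  11.4]
```

View pics/crop1.png

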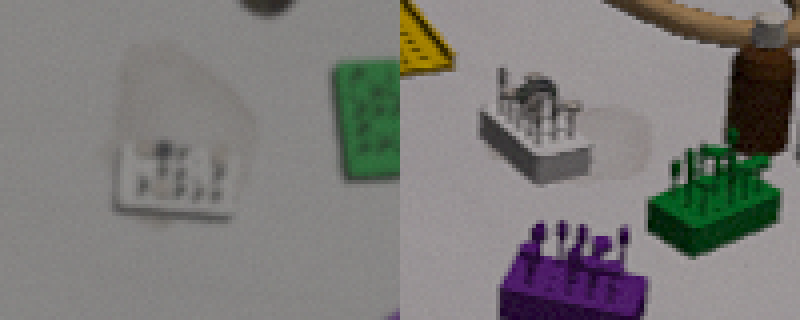

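The silver-white block with burs at left of the crop (top 385,222) is the one; the green and purple ones are look-alikes. The pale shape beside it lies flat. Next I'll write a move planner and set out.

```bash
cat >> h.py <<'E'
def plan(x,y,z,yaw,n=None):
    """print total turn/shift in the tool axes to reach xyz with tool y at yaw deg (mod 180)"""
    o=get_obs(); T=R.from_rotvec(o["orientation"]).as_matrix(); p=o["ee_pos"]
    cur=np.degrees(np.arctan2(T[1,1],T[0,1])); d=(cur-yaw+90)%180-90
    G=lambda a:np.array([[np.sin(a),np.cos(a),0],[-np.cos(a),np.sin(a),0],[0,0,-1]]) 
    w=np.radians(cur-d); Tg=np.array([[-np.sin(w),np.cos(w),0],[np.cos(w),np.sin(w),0],[0,0,-1.]])
    if np.linalg.det(Tg)<0: Tg[:,0]*=-1
    dp=np.array([x,y,z])-p
    print("t",round(o["t"],2),"pos",p.round(1),"yaw",round(cur,1),"w",round(o["width"],1),"F",o["ft_force"].round(1),"grip",round(o["grasp_force"],1))
    print(" turn (tool,deg)",np.degrees(R.from_matrix(T.T@Tg).as_rotvec()).round(1),"shift now",(T.T@dp).round(1),"| shift after turn",(Tg.T@dp).round(1), "len",round(np.linalg.norm(dp)))
    return T,p
E
python3 - <<'E'
from h import *
plan(612,-24,200,-2)
im=get_image("wrist"); print({k:np.round(v,3).tolist() for k,v in im.items() if k not in("pixels","depth")})
E
```

```text
t 1.5 pos [190.5 595.2 222.7] yaw 72.3 w 87.8 F [0.1 0.5 0.3] grip 0.0
 turn (tool,deg) [-0.   0.  74.3] shift now [-590.2 -461.3   22.7] | shift after turn [-604.2  442.9   22.7] len 749
{'fx': 371.648, 'fy': 371.648, 'cx': 321.083, 'cy': 234.965, 'tool_from_camera': [[-0.0, 0.957, 0.291, 79.333], [1.0, -0.0, 0.0, 0.829], [0.0, 0.291, -0.957, -163.18], [0.0, 0.0, 0.0, 1.0]]}
```

{"method": "jog_arm", "body": {
  "increments": [0, 0, 0, -39.3, -30.8, 1.5, 100, 0, 0, 0, -39.3, -30.8, 1.5, 100, 0, 0, 0, -39.3, -30.8, 1.5, 100, 0, 0, 0, -39.3, -30.8, 1.5, 100, 0, 0, 0, -39.3, -30.8, 1.5, 100, 0, 0, 0, -39.3, -30.8, 1.5, 100, 0, 0, 0, -39.3, -30.8, 1.5, 100, 0, 0, 0, -39.3, -30.8, 1.5, 100, 0, 0, 0, -39.3, -30.8, 1.5, 100, 0, 0, 0, -39.3, -30.8, 1.5, 100, 0, 0, 0, -39.3, -30.8, 1.5, 100, 0, 0, 0, -39.3, -30.8, 1.5, 100]
}}

```text
t: 3.05
ee_pos: [527.9, 98.0, 204.9]
orientation: [0.485, 3.103, 0.0]
ft_force: [1.2, 0.9, -0.2]
width: 88.0
grasp_force: 0.0
```

{"method": "jog_arm", "body": {
  "increments": [0, 0, 0, -39.3, -30.8, 1.5, 100, 0, 0, 0, -39.3, -30.8, 1.5, 100, 0, 0, 0, -39.3, -30.8, 1.5, 100, 0, 0, 10.6, 0, 0, 0, 100, 0, 0, 10.6, 0, 0, 0, 100, 0, 0, 10.6, 0, 0, 0, 100, 0, 0, 10.6, 0, 0, 0, 100, 0, 0, 10.6, 0, 0, 0, 100, 0, 0, 10.6, 0, 0, 0, 100, 0, 0, 10.7, 0, 0, 0, 100, 0, 0, 0, 0, 0, 0, 100]
}}

```text
t: 4.42
ee_pos: [611.1, -24.4, 200.2]
orientation: [-2.259, -2.183, -0.0]
ft_force: [-0.3, 0.2, 0.1]
width: 87.9
grasp_force: 0.0
```

```bash
cat >> h.py <<'E'
def wrist(name=None):
    o=get_obs(); im=get_image("wrist")
    T=np.eye(4); T[:3,:3]=R.from_rotvec(o["orientation"]).as_matrix(); T[:3,3]=o["ee_pos"]
    im["M"]=T@np.array(im["tool_from_camera"])
    if name: cv2.imwrite(f"pics/{name}.png",im["pixels"])
    return im
def wpts(im,mask):
    d=im["depth"]; v,u=np.nonzero(mask&(d>0)); z=d[v,u]
    a=(u-im["cx"])/im["fx"]; b=(v-im["cy"])/im["fy"]; th=np.hypot(a,b); k=np.tan(th)/np.maximum(th,1e-9)
    P=np.stack([a*k*z,-b*k*z,-z,np.ones_like(z)]); return (im["M"]@P)[:3].T
def pix(im,xyz):
    c=np.linalg.inv(im["M"])@np.append(xyz,1); r=np.hypot(c[0],c[1]); th=np.arctan2(r,-c[2])
    return np.round([im["cx"]+im["fx"]*th*c[0]/r, im["cy"]-im["fy"]*th*c[1]/r])
E
python3 - <<'E'
from h import *
plan(612,-24,120,-2)
im=wrist("w1")
for r in models.regions_of("block_c","wrist"):
    P=wpts(im,r["region"])
    if len(P)<50: continue
    print(round(r["p"],2),len(P),np.percentile(P[:,2],[5,50,95]).round(1),rect(P)); Q=P[(P[:,2]>12)&(P[:,2]<21)]; len(Q)>5 and print("  top",rect(Q),len(Q))
E
```

```text
t 4.42 pos [611.1 -24.4 200.2] yaw -2.0 w 87.9 F [-0.3  0.2  0.1] grip 0.0
 turn (tool,deg) [ 0. -0.  0.] shift now [ 0.5  0.9 80.2] | shift after turn [ 0.5  0.9 80.2] len 80
0.62 2326 [17.4 19.4 40.6] (array([613.3, -22.9]), array([36.7, 61.9]), -3.1)
  top (array([613.6, -23. ]), array([34.1, 61.9]), -2.8) 1594
0.6 2261 [ 6.4 19.2 39.5] (array([ 651.8, -131.4]), array([48.8, 62.6]), -83.0)
  top (array([ 651.3, -124.7]), array([35.4, 61.6]), -84.0) 1406
```

View pics/w1.png

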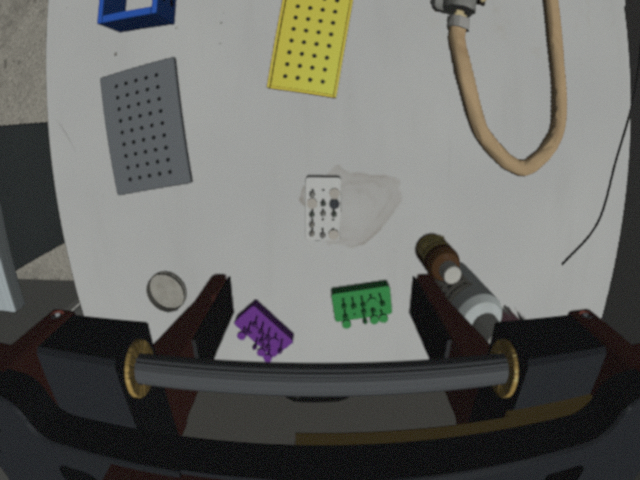

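The wrist view shows the block at (323,208), matching the networks' 613,-23 with yaw -3°. The pale patch at (370,205) is a flat spill. Descending to grasp.

{"method": "jog_arm", "body": {
  "increments": [0, 0, 0.8, 4.5, 2.2, 40, 75, 0, 0, 0, 0, 0, 40, 75, 0, 0, 0, 0, 0, 40, 75, 0, 0, 0, 0, 0, 40, 75, 0, 0, 0, 0, 0, 26, 75, 0, 0, 0, 0, 0, 10, 75, 0, 0, 0, 0, 0, 0, 75, 0, 0, 0, 0, 0, 0, 0, 0, 0, 0, 0, 0, 0, 0, 0, 0, 0, 0, 0, 0, 0, 0, 0, 0, 0, 0, 0, 0]
}}

```text
t: 5.9
ee_pos: [613.7, -20.1, 4.7]
orientation: [2.276, 2.165, 0.001]
ft_force: [-0.9, 0.2, 3.8]
width: 33.8
grasp_force: 30.0
```

Run:
```python
from h import *
plan(613.5,-20,130,-2.8)
```

```text
t 5.9 pos [613.7 -20.1   4.7] yaw -2.8 w 33.8 F [-0.9  0.2  3.8] grip 30.0
 turn (tool,deg) [ 0.  0. -0.] shift now [ 1.000e-01 -1.000e-01 -1.253e+02] | shift after turn [ 1.000e-01 -2.000e-01 -1.253e+02] len 125
```

{"method": "jog_arm", "body": {
  "increments": [0, 0, 0, 0, 0, -20, 0, 0, 0, 0, 0, 0, -35, 0, 0, 0, 0, 0, 0, -40, 0, 0, 0, 0, 0, 0, -40, 0, 0, 0, 0, 15.6, -37.4, -10, 0, 0, 0, 0, 15.6, -37.4, 0, 0, 0, 0, 0, 15.6, -37.4, 0, 0, 0, 0, 0, 15.6, -37.4, 0, 0, 0, 0, 0, 15.6, -37.4, 0, 0, 0, 0, -7.4, 0, 0, 0, 0, 0, 0, 0, 0, 0, 0, 0]
}}

```text
t: 7.28
ee_pos: [430.8, 67.4, 150.2]
orientation: [2.131, 2.307, 0.002]
ft_force: [0.6, 0.1, -0.0]
width: 33.8
grasp_force: 30.0
```

Run:
```python
from h import *
im=wrist("w2")
for r in models.regions_of("base_top","wrist")[:2]:
    P=wpts(im,r["region"])
    if len(P)<50: continue
    print(round(r["p"],2),len(P),np.percentile(P[:,2],[5,50,95]).round(1),rect(P)); Q=P[(P[:,2]>6)&(P[:,2]<14)]; print("  top",rect(Q),len(Q))
plan(430.8,67.2,16,4.6)
```

```text
0.79 11550 [ 9.6 11.1 12.3] (array([432.6,  77.2]), array([ 94.9, 115.7]), 4.3)
  top (array([432.6,  77. ]), array([ 90.9, 114.9]), 4.5) 11260
t 7.38 pos [431.2  67.1 149.9] yaw 4.4 w 33.7 F [-0.6 -0.1 -1.9] grip 30.0
 turn (tool,deg) [ 0.1 -0.  -0.2] shift now [ 1.000e-01 -6.000e-01  1.339e+02] | shift after turn [ 1.000e-01 -4.000e-01  1.339e+02] len 134
```

View pics/w2.png

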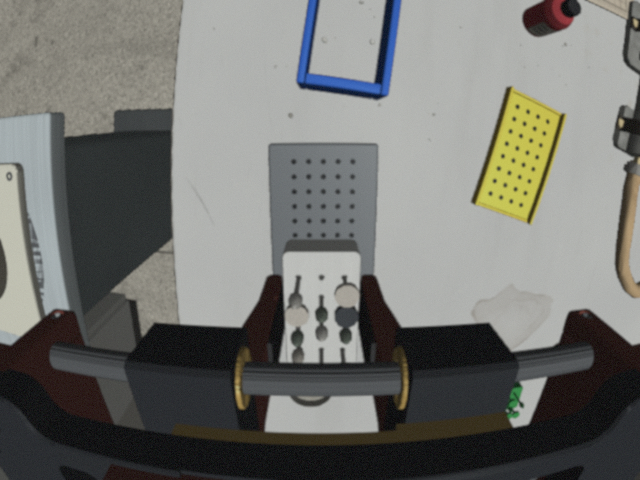

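The wrist view shows the base (325,220) under the held block (320,300), level and aligned. Base centre is about (432,68.5). Lower and release.

{"method": "jog_arm", "body": {
  "increments": [0, 0, 0, 4.2, 0.6, 40, 0, 0, 0, 0, 0, 0, 40, 0, 0, 0, 0, 0, 0, 35, 0, 0, 0, 0, 0, 0, 15, 0, 0, 0, 0, 0, 0, 5, 0, 0, 0, 0, 0, 0, 0, 0, 0, 0, 0, 0, 0, 0, 60, 0, 0, 0, 0, 0, 0, 60, 0, 0, 0, 0, 0, 0, 60]
}}

```text
t: 8.5
ee_pos: [431.2, 71.4, 14.5]
orientation: [2.131, 2.307, 0.001]
ft_force: [-0.3, -0.6, -0.7]
width: 52.9
grasp_force: 0.0
```

{"method": "jog_arm", "body": {
  "increments": [0, 0, 0, 0, 0, -40, 60, 0, 0, 0, 0, 0, -40, 100, 0, 0, 0, 0, 0, -40, 100, 0, 0, 0, 40, 0, -40, 100, 0, 0, 0, 40, 0, -20, 100, 0, 0, 0, 40, 0, 0, 100, 0, 0, 0, 20, 0, 0, 100, 0, 0, 0, 0, 0, 0, 100]
}}

```text
t: 9.5
ee_pos: [419.5, 211.9, 194.3]
orientation: [2.129, 2.31, 0.0]
ft_force: [0.1, -0.6, -0.0]
width: 87.7
grasp_force: 0.0
```

```bash
cat >> h.py <<'E'
def meas(t,im,lo,hi,near=None,cam="wrist"):
    for r in models.regions_of(t,cam)[:4]:
        P=wpts(im,r["region"]) if cam=="wrist" else world(im,r["region"])[0]
        if len(P)<50 or (near is not None and np.hypot(*(np.median(P,0)[:2]-near))>60): continue
        Q=P[(P[:,2]>lo)&(P[:,2]<hi)]
        print(cam,t,round(r["p"],2),len(P),"z",np.percentile(P[:,2],[5,50,95]).round(1),rect(P),"slice",len(Q),rect(Q) if len(Q)>10 else "")
E
python3 - <<'E'
from h import *
im=wrist("w3"); plan(442,231,120,-3)
meas("frame_c",im,35,60,(442,231)); meas("block_c",im,22,33,(432,69)); meas("base_top",im,6,14)
E
```

```text
t 9.55 pos [419.4 211.  194.1] yaw 4.6 w 87.8 F [ 0.8 -1.3  0.1] grip 0.0
 turn (tool,deg) [-0.   0.   7.6] shift now [18.1 24.2 74.1] | shift after turn [21.1 21.6 74.1] len 80
wrist frame_c 0.73 4652 z [ 8.4 48.3 50. ] (array([445.6, 223. ]), array([ 77.2, 130.2]), -3.9) slice 3412 (array([441.1, 231.4]), array([ 66.7, 112.4]), -3.3)
wrist block_c 0.87 1466 z [18.6 29.3 48.9] (array([432.7,  72.2]), array([33.9, 56.7]), 2.9) slice 968 (array([432.7,  74.8]), array([33.6, 51.1]), 3.5)
wrist base_top 0.84 5109 z [ 9.6 11.1 12.3] (array([432. ,  85.4]), array([90.7, 99.8]), 4.4) slice 5041 (array([432. ,  85.4]), array([90.7, 99.8]), 4.4)
```

View pics/w3.png

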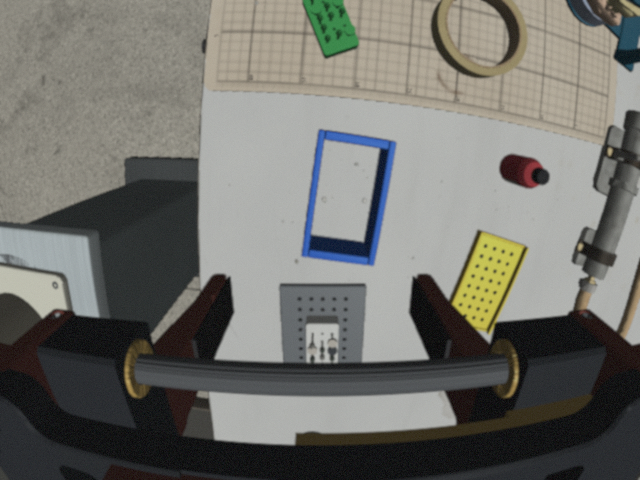

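Frame seen at (350,197), block at (322,340) standing upright on the base. Frame centre is (441,231.4), yaw -3.3°. Grasp it.

{"method": "jog_arm", "body": {
  "increments": [0, 0, 7.9, 0, 0, 0, 100, 0, 0, 0, 21.5, 20.7, 30, 100, 0, 0, 0, 0, 0, 45, 100, 0, 0, 0, 0, 0, 45, 100, 0, 0, 0, 0, 0, 35, 100, 0, 0, 0, 0, 0, 17, 100, 0, 0, 0, 0, 0, 0, 100, 0, 0, 0, 0, 0, 0, 0, 0, 0, 0, 0, 0, 0, 0, 0, 0, 0, 0, 0, 0, 0, 0, 0, 0, 0, 0, 0, 0]
}}

```text
t: 11.08
ee_pos: [442.1, 231.5, 23.2]
orientation: [2.285, 2.155, 0.002]
ft_force: [-2.1, -0.6, 7.6]
width: 65.9
grasp_force: 30.0
```

{"method": "jog_arm", "body": {
  "increments": [0, 0, 0, 0, 0, -20, 0, 0, 0, 0, 0, 0, -40, 0, 0, 0, 0, 0, 0, -40, 0, 0, 0, 0, 0, 0, -20, 0, 0, 0, 0, 0, 0, 0, 0]
}}

```text
t: 11.7
ee_pos: [442.6, 231.7, 143.9]
orientation: [2.284, 2.155, 0.006]
ft_force: [0.3, -0.4, -1.6]
width: 65.3
grasp_force: 30.0
```

Run:
```python
from h import *
plan(432.2,69.5,142,4.5)
im=wrist(); meas("frame_c",im,100,200); meas("base_top",im,6,14); meas("block_c",im,22,33,(432,69))
im=get_image("top"); meas("block_c",im,22,33,(432,69),"top");meas("base_top",im,6,14,(432,69),"top"); meas("frame_c",im,100,200,None,"top")
cv2.imwrite("pics/t2.png",im["pixels"][200:380,200:440].repeat(3,0).repeat(3,1))
```

```text
t 11.7 pos [442.6 231.7 143.9] yaw -3.3 w 65.3 F [ 0.3 -0.4 -1.6] grip 30.0
 turn (tool,deg) [ 0.2 -0.1 -7.8] shift now [-162.6   -1.     1.5] | shift after turn [-160.9  -23.1    1.9] len 163
wrist base_top 0.68 2859 z [ 8.3 11.1 12.2] (array([432.2,  93.5]), array([ 87.7, 178.1]), 3.6) slice 2807 (array([433.7,  69.9]), array([ 87.7, 131. ]), 3.6)
wrist block_c 0.73 160 z [11.1 48.5 53.4] (array([439. ,  94.2]), array([ 26.8, 166.7]), -5.2) slice 0 
top block_c 0.64 582 z [12.4 28.2 49.3] (array([429.9,  65.9]), array([37.3, 63.8]), 5.3) slice 392 (array([429.8,  66.6]), array([34.2, 62.4]), 4.3)
top base_top 0.85 2270 z [ 5.7  9.7 13.5] (array([430.7,  67.3]), array([ 92.7, 129.9]), 3.7) slice 2077 (array([430.3,  67.3]), array([ 90.3, 129.7]), 4.6)
```

View pics/t2.png

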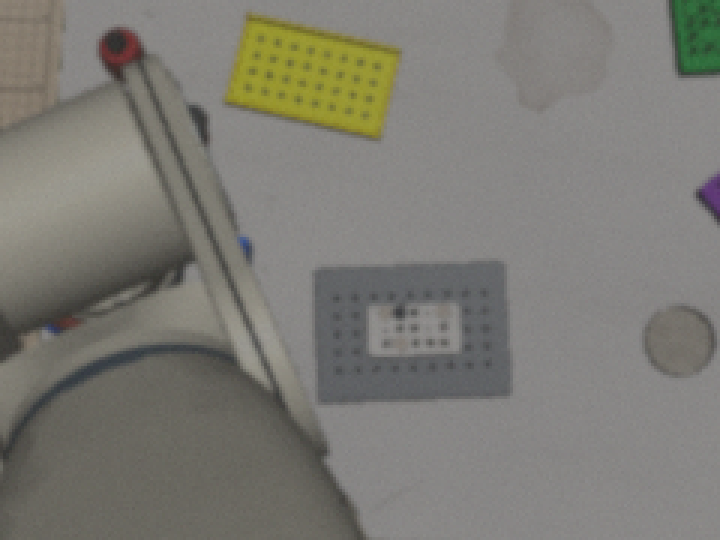

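The top crop shows the block centred and in line on the base (415,330 within the plate). Carry the frame over and lower it.

{"method": "jog_arm", "body": {
  "increments": [0, 0, -7.8, 0, 0, 0, 0, 0, 0, 0, -40.4, -5.9, 0, 0, 0, 0, 0, -40.4, -5.8, 0, 0, 0, 0, 0, -40.3, -5.8, 0, 0, 0, 0, 0, -40.3, -5.8, 0, 0, 0, 0, 0, 0, 0, 0, 0, 0, 0, 0, 0, 0, 15, 0, 0, 0, 0, 0, 0, 0, 0]
}}

```text
t: 13.1
ee_pos: [430.3, 68.9, 126.4]
orientation: [-2.132, -2.305, 0.002]
ft_force: [-0.3, 0.2, -1.4]
width: 65.5
grasp_force: 30.0
```

Run:
```python
from h import *
plan(432,69,33,4.5)
```

```text
t 13.1 pos [430.3  68.9 126.4] yaw 4.5 w 65.5 F [-0.3  0.2 -1.4] grip 30.0
 turn (tool,deg) [-0.1 -0.  -0. ] shift now [ 0.   1.9 93.4] | shift after turn [ 0.   1.7 93.4] len 93
```

{"method": "jog_arm", "body": {
  "increments": [0, 0, 0, 0, 1.4, 20, 0, 0, 0, 0, 0, 0, 30, 0, 0, 0, 0, 0, 0, 25, 0, 0, 0, 0, 0, 0, 12, 0, 0, 0, 0, 0, 0, 5, 0, 0, 0, 0, 0, 0, 0, 0]
}}

```text
t: 13.85
ee_pos: [432.6, 68.7, 35.4]
orientation: [2.133, 2.306, 0.0]
ft_force: [0.0, -0.2, -1.4]
width: 65.8
grasp_force: 30.0
```

{"method": "jog_arm", "body": {
  "increments": [0, 0, 0, 0, 0, 1, 0, 0, 0, 0, 0, 0, 0.7, 0, 0, 0, 0, 0, 0, 0, 0]
}}

```text
t: 14.22
ee_pos: [432.5, 68.6, 33.7]
orientation: [2.133, 2.306, 0.001]
ft_force: [-0.1, -0.4, -0.4]
width: 65.8
grasp_force: 30.0
```

{"method": "jog_arm", "body": {
  "increments": [0, 0, 0, 0, 0, 0, 100, 0, 0, 0, 0, 0, 0, 100, 0, 0, 0, 0, 0, 0, 100, 0, 0, 0, 0, 0, -30, 100, 0, 0, 0, 0, 0, -40, 100, 0, 0, 0, 0, 0, -40, 100, 0, 0, 0, 14.6, 44.3, -30, 100, 0, 0, 0, 14.6, 44.3, -10, 100, 0, 0, 0, 14.6, 44.3, 0, 100, 0, 0, 0, 14.6, 44.3, 0, 100, 0, 0, 8.2, 0, 0, 0, 100, 0, 0, 8.1, 0, 0, 0, 100]
}}

```text
t: 15.72
ee_pos: [604.5, 140.8, 182.8]
orientation: [-2.443, -1.975, 0.001]
ft_force: [-0.8, -1.0, 0.3]
width: 87.7
grasp_force: 0.0
```

Run:
```python
from h import *
im=wrist("w4"); plan(605,141,4,-12)
meas("tray_c",im,7,16,(605,141)); meas("frame_c",im,45,70); meas("base_top",im,6,14,(432,69))
im=get_image("top"); meas("frame_c",im,50,66,None,"top"); meas("base_top",im,6,14,(432,69),"top"); meas("tray_c",im,-8,16,(605,141),"top")
```

```text
t 15.78 pos [604.3 140.7 182.9] yaw -12.4 w 87.9 F [-0.9 -0.   0.4] grip 0.0
 turn (tool,deg) [-0.   0.  -0.4] shift now [  0.5   0.7 178.9] | shift after turn [  0.5   0.6 178.9] len 179
wrist tray_c 0.62 8120 z [ 4.   5.3 12.8] (array([606.7, 141.8]), array([ 66.5, 116.2]), -12.1) slice 1043 (array([607.7, 143.4]), array([ 66. , 111.9]), -11.3)
wrist frame_c 0.57 2993 z [17.3 43.1 59.5] (array([472.7, 120.1]), array([121.8, 222.7]), -36.2) slice 1386 (array([431.9, 104.6]), array([42.4, 66. ]), -83.7)
top frame_c 0.37 346 z [ 2.  52.8 76.5] (array([731.5, -76.4]), array([37.2, 57.8]), 59.8) slice 128 (array([719.3, -71.2]), array([29.4, 32.1]), -28.7)
```

View pics/w4.png

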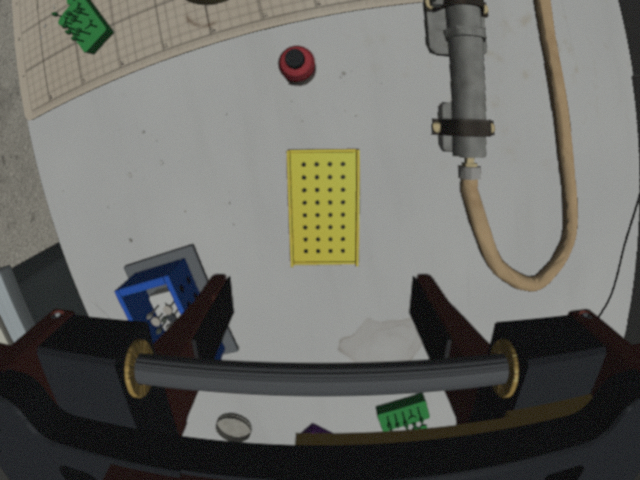

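Tray at (323,207), clear all round; the frame stands on the base at (160,300). Tray centre is (607,142.5), yaw -11.7°. Grasp it.

{"method": "jog_arm", "body": {
  "increments": [0, 0, -0.7, 2.3, 2.3, 40, 100, 0, 0, 0, 0, 0, 45, 100, 0, 0, 0, 0, 0, 45, 100, 0, 0, 0, 0, 0, 34, 100, 0, 0, 0, 0, 0, 15, 100, 0, 0, 0, 0, 0, 0, 100, 0, 0, 0, 0, 0, 0, 50, 0, 0, 0, 0, 0, 0, 0, 0, 0, 0, 0, 0, 0, 0, 0, 0, 0, 0, 0, 0, 0, 0, 0, 0, 0, 0, 0, 0]
}}

```text
t: 17.5
ee_pos: [608.0, 142.5, 5.8]
orientation: [2.426, 1.995, 0.002]
ft_force: [-1.7, -0.2, 6.3]
width: 65.5
grasp_force: 30.0
```

{"method": "jog_arm", "body": {
  "increments": [0, 0, 0, 0, 0, -20, 0, 0, 0, 0, 0, 0, -40, 0, 0, 0, 0, 0, 0, -40, 0, 0, 0, 0, 0, 0, -45, 0, 0, 0, 0, 0, 0, 0, 0]
}}

```text
t: 18.12
ee_pos: [609.8, 142.9, 154.6]
orientation: [2.424, 1.993, 0.012]
ft_force: [0.6, 0.9, -1.2]
width: 65.5
grasp_force: 30.0
```

Run:
```python
from h import *
plan(432,69,140,4.5)
im=wrist(); meas("tray_c",im,130,180)
meas("frame_c",im,45,70,None)
im=get_image("top"); meas("frame_c",im,50,66,(432,69),"top"); meas("base_top",im,6,14,(432,69),"top")
```

```text
t 18.12 pos [609.8 142.9 154.6] yaw -11.2 w 65.5 F [ 0.6  0.9 -1.2] grip 30.0
 turn (tool,deg) [  0.5  -0.1 -15.7] shift now [-106.9 -160.3   13.1] | shift after turn [ -59.7 -183.1   14.6] len 193
wrist tray_c 0.8 26072 z [153.1 154.2 161.7] (array([608. ,  94.4]), array([116. , 215.8]), -21.6) slice 26059 (array([611.9, 150.6]), array([66.4, 99. ]), -11.3)
wrist frame_c 0.9 3037 z [15.4 40.8 59.4] (array([473.4, 107.5]), array([ 83. , 253.7]), -67.7) slice 1306 (array([430.9, 105. ]), array([40.7, 68.2]), -87.2)
```

{"method": "jog_arm", "body": {
  "increments": [0, 0, -7.9, 0, 0, 0, 0, 0, 0, -7.8, 0, 0, 0, 0, 0, 0, 0, -11.9, -36.6, 0, 0, 0, 0, 0, -11.9, -36.6, 0, 0, 0, 0, 0, -11.9, -36.6, 0, 0, 0, 0, 0, -12, -36.6, 0, 0, 0, 0, 0, -12, -36.6, 0, 0, 0, 0, 0, 0, 0, 40, 0, 0, 0, 0, 0, 0, 20, 0, 0, 0, 0, 0, 0, 0, 0, 0, 0, 0, 0, 0, 0, 0]
}}

```text
t: 19.8
ee_pos: [429.7, 68.3, 89.6]
orientation: [-2.131, -2.308, 0.0]
ft_force: [0.5, -0.6, -0.1]
width: 65.4
grasp_force: 30.0
```

Run:
```python
from h import *
plan(432.3,68.8,64,4.5)
im=wrist("w5"); meas("frame_c",im,50,66); meas("base_top",im,6,14,(432,69)); meas("tray_c",im,70,130)
plan(432.3,68.8,64,4.5)
```

```text
t 19.8 pos [429.7  68.3  89.6] yaw 4.5 w 65.4 F [ 0.5 -0.6 -0.1] grip 30.0
 turn (tool,deg) [-0.  0.  0.] shift now [ 0.3  2.6 25.6] | shift after turn [ 0.3  2.6 25.6] len 26
wrist frame_c 0.64 1381 z [22.4 52.3 59.7] (array([427.4, 122.9]), array([ 2.8, 66.4]), -85.6) slice 743 (array([428.8, 123.1]), array([ 2.8, 63.6]), -85.6)
wrist base_top 0.69 2204 z [ 9.8 11.  12.2] (array([429.3, 124.9]), array([17.8, 89.8]), -85.3) slice 2204 (array([429.3, 124.9]), array([17.8, 89.8]), -85.3)
wrist tray_c 0.71 26168 z [88.1 89.2 96.7] (array([433. ,  45.2]), array([107.4, 161.4]), 4.2) slice 26113 (array([430.2,  76.1]), array([66.8, 99. ]), 4.4)
t 20.0 pos [430.1  68.4  90.1] yaw 4.6 w 65.7 F [-0.7  0.3 -0.5] grip 30.0
 turn (tool,deg) [ 0.1 -0.   0.1] shift now [ 0.2  2.2 26.1] | shift after turn [ 0.2  2.2 26.1] len 26
```

View pics/w5.png

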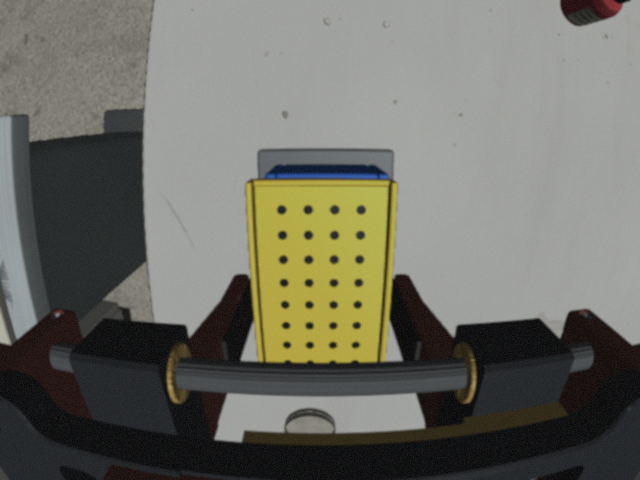

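The tray is held level over the frame (320,175), about 2 mm left of it. Correct and lower.

{"method": "jog_arm", "body": {
  "increments": [0, 0, 0, -0.4, 2.1, 12, 0, 0, 0, 0, 0, 0, 8, 0, 0, 0, 0, 0, 0, 5, 0, 0, 0, 0, 0, 0, 0, 0, 0, 0, 0, 0, 0, 0, 0]
}}

```text
t: 20.62
ee_pos: [431.5, 68.0, 64.3]
orientation: [-2.131, -2.308, 0.0]
ft_force: [0.2, 0.9, -0.4]
width: 65.8
grasp_force: 30.0
```

{"method": "jog_arm", "body": {
  "increments": [0, 0, 0, 0, 0, 0.6, 0, 0, 0, 0, 0, 0, 0, 100, 0, 0, 0, 0, 0, 0, 100, 0, 0, 0, 0, 0, 0, 100, 0, 0, 0, 0, 0, -20, 100, 0, 0, 0, 0, 0, -40, 100, 0, 0, 0, 0, 0, -40, 100, 0, 0, 0, -45, -3.5, -30, 100, 0, 0, 0, -45, -3.5, 0, 100, 0, 0, 0, -45, -3.5, 0, 100, 0, 0, 0, -45, -3.5, 0, 100, 0, 0, 0, 0, 0, 0, 100]
}}

```text
t: 22.12
ee_pos: [432.0, -114.7, 194.0]
orientation: [2.136, 2.303, 0.0]
ft_force: [0.9, 0.1, 0.4]
width: 87.6
grasp_force: 0.0
```

{"method": "jog_arm", "body": {
  "increments": [0, 0, 10, 0, 0, 0, 100, 0, 0, 10, 0, 0, 0, 100, 0, 0, 10, 0, 0, 0, 100, 0, 0, 10, 0, 0, 0, 100, 0, 0, 10, 0, 0, 0, 100, 0, 0, 10, 0, 0, 0, 100, 0, 0, 10, 0, 0, 0, 100, 0, 0, 10, 0, 0, 0, 100, 0, 0, 10, 0, 0, 0, 100, 0, 0, 0, 0, 0, 0, 100]
}}

```text
t: 23.38
ee_pos: [431.8, -111.6, 193.8]
orientation: [-3.139, -0.128, 0.001]
ft_force: [-0.1, -0.2, -0.1]
width: 88.2
grasp_force: 0.0
```

Run:
```python
from h import *
print(get_obs()["qpos"].round(2))
im=wrist("w6"); plan(431,-114,4,-85.5)
meas("tin_c",im,8,18); meas("tray_c",im,55,80)
im=get_image("top"); meas("tray_c",im,45,85,None,"top"); meas("base_top",im,6,14,None,"top"); meas("tin_c",im,6,18,None,"top")
```

```text
[-0.28  0.2   2.04  0.    0.9   1.21]
t 23.43 pos [ 431.8 -111.8  193.8] yaw -85.2 w 87.8 F [-0.  -0.   0.9] grip 0.0
 turn (tool,deg) [-0.   0.   0.3] shift now [ -0.9   2.2 189.8] | shift after turn [ -1.    2.2 189.8] len 190
wrist tin_c 0.63 1950 z [ 1.   2.5 12.9] (array([ 434. , -112.7]), array([47.4, 48.1]), -52.0) slice 228 (array([ 434.6, -112. ]), array([45.7, 47.1]), -80.0)
wrist tray_c 0.6 7765 z [61.8 63.2 70.6] (array([427.4,  95.7]), array([ 78. , 174.1]), 11.0) slice 7751 (array([432.7,  68.7]), array([ 66.6, 113.3]), 4.5)
top tray_c 0.67 1946 z [58.6 62.1 68.9] (array([431.5,  67.7]), array([ 72.5, 112.7]), 6.7) slice 1943 (array([429.5,  66.7]), array([ 66.5, 112.7]), 4.8)
top base_top 0.71 334 z [ 7. 53. 77.] (array([721.2, -72.9]), array([35.2, 37.9]), -22.3) slice 23 (array([716.8, -75.5]), array([25.8, 40.4]), 0.0)
top base_top 0.64 655 z [ 5.3  9.6 14.7] (array([430.5,  67.4]), array([ 91. , 129.5]), 4.8) slice 569 (array([430. ,  67.2]), array([ 89.7, 129.4]), 4.6)
```

View pics/w6.png

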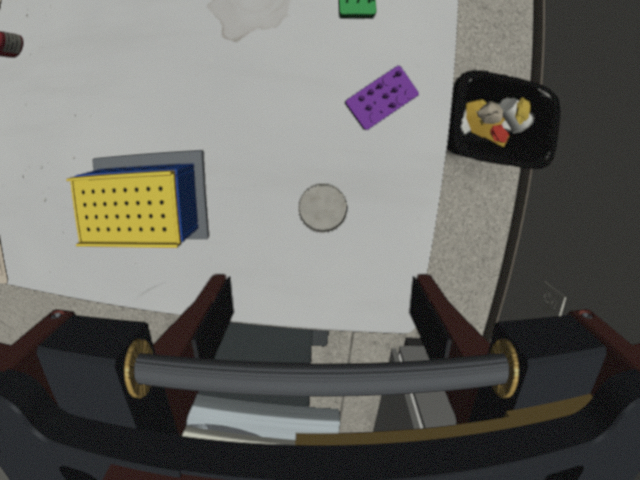

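Tray lies flat on the frame (130,208), centred at (432.7,68.7). Tin at (323,207), i.e. (434,-112.5). Grasp the tin along the base's y.

{"method": "jog_arm", "body": {
  "increments": [0, 0, 0.3, 2.1, 0.8, 45, 80, 0, 0, 0, 0, 0, 45, 80, 0, 0, 0, 0, 0, 45, 80, 0, 0, 0, 0, 0, 38, 80, 0, 0, 0, 0, 0, 16.5, 80, 0, 0, 0, 0, 0, 0, 80, 0, 0, 0, 0, 0, 0, 0, 0, 0, 0, 0, 0, 0, 0, 0, 0, 0, 0, 0, 0, 0, 0, 0, 0, 0, 0, 0, 0]
}}

```text
t: 24.98
ee_pos: [434.8, -113.4, 5.3]
orientation: [3.139, 0.117, 0.003]
ft_force: [0.4, -0.7, 8.3]
width: 44.9
grasp_force: 30.1
```

{"method": "jog_arm", "body": {
  "increments": [0, 0, 0, 0, 0, -20, 0, 0, 0, 0, 0, 0, -40, 0, 0, 0, 0, 0, 0, -40, 0, 0, 0, 0, 0, 0, -40, 0, 0, 0, 0, 0, 0, 0, 0]
}}

```text
t: 25.6
ee_pos: [436.1, -113.7, 147.3]
orientation: [3.137, 0.116, 0.01]
ft_force: [0.1, -0.6, -0.5]
width: 45.2
grasp_force: 30.0
```

Run:
```python
from h import *
plan(432.7,68.7,100,-85.5)
im=wrist(); meas("tin_c",im,100,180); plan(432.7,68.7,100,-85.5)
```

```text
t 25.6 pos [ 436.1 -113.7  147.3] yaw -85.7 w 45.2 F [ 0.1 -0.6 -0.5] grip 30.0
 turn (tool,deg) [ 0.1 -0.4 -0.2] shift now [   9.8 -182.2   46.9] | shift after turn [  10.9 -182.1   47.3] len 188
wrist tin_c 0.73 7457 z [143.3 144.5 154.9] (array([ 386.7, -122.5]), array([ 84.7, 144.2]), 86.1) slice 7419 (array([ 435.7, -113. ]), array([45.9, 47.8]), -82.7)
t 25.7 pos [ 434.1 -113.1  144.6] yaw -85.7 w 45.2 F [0.4 0.3 0.2] grip 30.0
 turn (tool,deg) [ 0.  -0.1 -0.2] shift now [  12.1 -181.4   44.5] | shift after turn [  12.9 -181.3   44.6] len 187
```

{"method": "jog_arm", "body": {
  "increments": [0, 0, 0, 2.5, -36.3, 0, 0, 0, 0, 0, 2.5, -36.3, 0, 0, 0, 0, 0, 2.5, -36.3, 0, 0, 0, 0, 0, 2.5, -36.2, 0, 0, 0, 0, 0, 2.5, -36.2, 0, 0, 0, 0, 0, 0, 0, 40, 0, 0, 0, 0, 0, 0, 14, 0, 0, 0, 0, 0, 0, 0, 0, 0, 0, 0, 0, 0, 0, 0]
}}

```text
t: 26.82
ee_pos: [433.5, 68.2, 90.7]
orientation: [3.139, 0.115, 0.0]
ft_force: [0.9, -1.3, -0.1]
width: 45.0
grasp_force: 30.0
```

Run:
```python
from h import *
plan(432.7,68.7,68,-85.5)
im=wrist("w7"); meas("tin_c",im,80,120); meas("tray_c",im,55,76); plan(432.7,68.7,68,-85.5)
```

```text
t 26.82 pos [433.5  68.2  90.7] yaw -85.8 w 45.0 F [ 0.9 -1.3 -0.1] grip 30.0
 turn (tool,deg) [ 0.  -0.  -0.3] shift now [-0.7 -0.5 22.7] | shift after turn [-0.7 -0.5 22.7] len 23
wrist tin_c 0.59 7353 z [86.7 87.9 98.1] (array([402. ,  65.7]), array([ 45.9, 110.2]), -84.3) slice 7341 (array([433.1,  68.7]), array([45.8, 47.6]), -89.2)
wrist tray_c 0.66 12171 z [62.1 63.3 71.2] (array([410.7,  67.7]), array([110.7, 152. ]), 4.5) slice 12003 (array([432.7,  68.9]), array([ 66.5, 112.7]), 4.5)
t 26.98 pos [433.8  68.4  91.2] yaw -85.8 w 45.1 F [-0.   0.7  0.7] grip 30.0
 turn (tool,deg) [-0.  -0.1 -0.3] shift now [-1.1 -0.4 23.2] | shift after turn [-1.1 -0.4 23.2] len 23
```

View pics/w7.png

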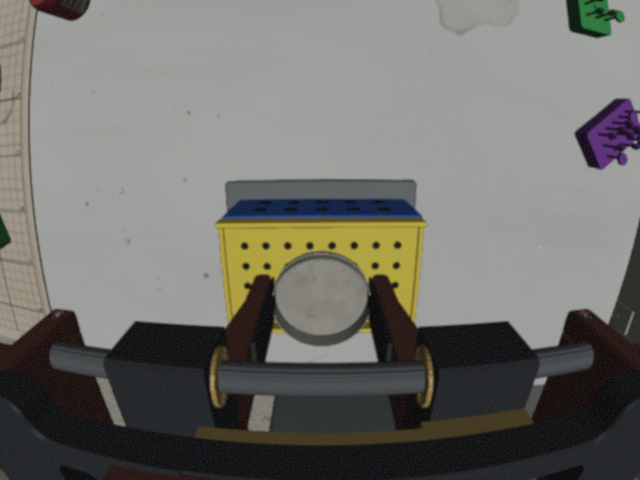

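Tin held level (322,297) over the tray's middle, with about 23.5 mm to go. Lower it.

{"method": "jog_arm", "body": {
  "increments": [0, 0, 0, -0.6, -0.4, 12, 0, 0, 0, 0, 0, 0, 7, 0, 0, 0, 0, 0, 0, 3.5, 0, 0, 0, 0, 0, 0, 0, 0, 0, 0, 0, 0, 0, 0, 0]
}}

```text
t: 27.6
ee_pos: [432.5, 69.0, 67.7]
orientation: [3.139, 0.117, -0.0]
ft_force: [-0.1, 0.8, -0.2]
width: 44.9
grasp_force: 30.0
```

Run:
```python
from h import *
im=wrist(); meas("tin_c",im,60,120); meas("tray_c",im,55,76); plan(432.7,68.7,68,-85.5)
```

```text
wrist tin_c 0.93 7445 z [63.8 65.  75.3] (array([431. ,  68.7]), array([47.1, 50.4]), -63.5) slice 7445 (array([431. ,  68.7]), array([47.1, 50.4]), -63.5)
wrist tray_c 0.58 13838 z [62.1 63.5 71.2] (array([427.7,  79.6]), array([114.8, 147.3]), 46.2) slice 13827 (array([432.6,  68.8]), array([ 66.8, 112.3]), 4.4)
t 27.75 pos [432.6  69.   67.9] yaw -85.7 w 45.0 F [0.  0.5 0.1] grip 30.0
 turn (tool,deg) [ 0.  -0.  -0.2] shift now [ 0.1  0.3 -0.1] | shift after turn [ 0.1  0.3 -0.1] len 0
```

{"method": "jog_arm", "body": {
  "increments": [0, 0, 0, 0, 0, 0.5, 0, 0, 0, 0, 0, 0, 0, 75, 0, 0, 0, 0, 0, 0, 75, 0, 0, 0, 0, 0, 0, 75, 0, 0, 0, 0, 0, -15, 75, 0, 0, 0, 0, 0, -40, 75, 0, 0, 0, 0, 0, -40, 75, 0, 0, 0, 0, 0, -30, 75, 0, 0, 0, 0, 0, 0, 75, 0, 0, 0, 0, 0, 0, 75]
}}

```text
t: 29.0
ee_pos: [432.1, 68.9, 192.3]
orientation: [3.139, 0.116, -0.0]
ft_force: [-0.7, -0.2, 0.8]
width: 65.8
grasp_force: 0.0
```

Run:
```python
from h import *
im=wrist("w8"); meas("tin_c",im,60,85); meas("tray_c",im,55,76);meas("base_top",im,6,14,(432,69)); plan(432.7,68.7,68,-85.5)
```

```text
wrist tin_c 0.94 2890 z [63.1 64.5 75.2] (array([430. ,  69.6]), array([49.3, 51.6]), 59.8) slice 2890 (array([430. ,  69.6]), array([49.3, 51.6]), 59.8)
wrist tray_c 0.55 8124 z [62.1 63.4 71.1] (array([425.1,  70.3]), array([ 96.4, 119.9]), -3.9) slice 8112 (array([432.6,  69.1]), array([ 67.1, 112. ]), 4.3)
wrist base_top 0.62 1831 z [ 9.5 11.  12.4] (array([469.9,  70.9]), array([ 18.7, 130.5]), 5.1) slice 1830 (array([469.8,  71.6]), array([ 18.7, 129. ]), 5.1)
t 29.2 pos [431.8  68.9 191.4] yaw -85.8 w 65.7 F [-0.7 -0.1  0.1] grip 0.0
 turn (tool,deg) [ 0.   0.1 -0.3] shift now [  1.1   0.2 123.4] | shift after turn [  0.9   0.2 123.4] len 123
```

View pics/w8.png

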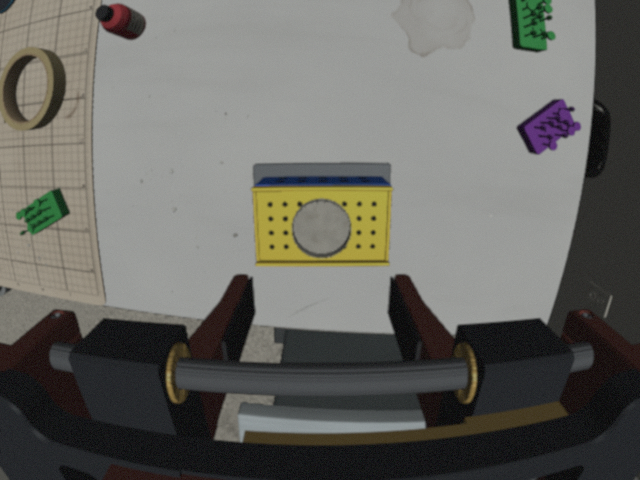

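The tin stands centred on the tray (322,227), the stack is in line with the base, and the gripper is clear. Handing in.

```bash
python3 -c "
from workcell import job
print(job.close_job())"
```

```text
the job is handed in; nothing more can be done
None
```

The cassette is stacked on its base (block, frame, tray, tin), and the job was handed in at about 29 s; the last picture shows it flat, centred and in line, with no verdict returned.

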